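# Clear up after the massage class and raise the carry caddy handle

## Robot

A 6-joint arm with a two-finger parallel gripper is mounted at the origin on the work surface. World frame = base frame: x ahead of the robot, y to its left, z up, the work surface at z = 0. Lengths are in mm, angles in rad, forces in N, time in s.
With the tool pointing down it reaches from about 400 to 825 mm from the base axis. Payload 7 kg.
Tool frame: the origin (TCP) lies at the very end of the fingers, on their centre line; the grasp point (between the pads) lies 19 mm behind it; z points along the fingers, y is the direction in which the jaws open and shut (so a half turn about z gives the same grasp; the last joint's range is limited). The gripper opens to 88 mm and grips with 3 to 60 N. Pads are 19 mm wide; open, the fingers measure 130 mm over their backs; the gripper's body (78 mm by 193 mm) begins 47 mm behind the grasp point.
Start: joints at [-0.947, 0.359, 0.012, 0, -1.224, -0.288], TCP at [222.402, -637.285, 204.561] pointing down, gripper open.
Joint ranges: [-3.07, 3.07], [-1.43, 2.12], [-1.02, 1.25], [-3.03, 1.67], [-3.05, -0], [-3.03, 3.03]. Speed limits (rad/s): [2.39, 2.39, 3.01, 3.14, 3.14, 3.14].

## Interface

Orientations are given as a unit quaternion [x, y, z, w].
In Python, from plant import bot gives the robot as it stands. Calls block until the motion is done:
- bot.move_ptp(position, orientation): joint-space move of the TCP to a pose.
- bot.line_to(position, velocity=150, ori=None): straight line of the TCP; ori=None keeps the orientation; velocity is the mean speed in mm/s.
- bot.move_joints(angles): joint-space move.
- bot.move_gripper(opening, force=None): finger opening in mm; force is the grip in N (None keeps the last); returns when the fingers have stopped.
- bot.pause(seconds).
- bot.solve_ik(position, orientation): joint angles nearest the present ones, or None.
- bot.read_state(): the state.
- bot.camera(name): name is "scene" or "top"; returns the picture (384x512x3 uint8, red, green, blue); there is no depth.
- bot.get_calibration(name): a dict with "fx", "fy", "cx", "cy" (pixels), "distortion" ([k1, k2, p1, p2, k3] as OpenCV has them; the pictures are not rectified), "view" (4x4, takes a point from world to camera coordinates). Camera axes: x right, y up, looking along -z (the intrinsics and any distortion apply to the point x, -y, -z); pixel columns grow to the right and rows downward; lengths in mm; the calibration is good to about 2 mm. A picture is of the moment at which its call begins. get_calibration takes no time and is no camera call.
A pose or a line that the arm cannot do raises bot.Unreachable and nothing moves.
- bot.close_job(): hands the job in, once; it reports no verdict.
The state is a dict: "t": time; "joint_pos": joint angles; "qvel": joint speeds; "tau": joint torques, N m; "tcp_pos": TCP position; "eef_rot": TCP orientation; "contact_force": force on the tool from outside, world axes, zero at the start; "moment": the same for the moment, N m; "width": finger opening in mm.
Only numpy, scipy, OpenCV 4.12 (cv2) and the standard library are available. Lean on these libraries where they do the work, as an engineer would, in place of code of your own. Each camera call takes 0.05 s, during which the arm holds its last target. There are 200 camera calls.

## Task

Clear up after the massage class: stand every amber oil bottle upright in the grey carry caddy, setting it down gently, put every wooden massager into the rattan box and shut the box's lid, and draw the caddy's handle up until its lock button clicks out so that the caddy can be carried off. Leave the steel tumbler, the incense holder and the tea light where they stand.

Things in the scene. Friction and masses are not known exactly. Their poses are not given: they have to be found in the camera images.
- caddy: grey plastic carry caddy, firm on the shelf (does not move), 270 mm (own x) by 250 mm (own y), open on top: walls 60 mm high, 5 mm thick, floor 4 mm. A 6 mm partition as high as the walls runs along own x through the middle: two bins, each 260 x 117 mm inside, centred 61 mm to either side (own y). The handle's column stands in the middle. Origin at the centre of the underside, z up
- lock_hole (a point): mouth of the lock hole (12 mm) in the own +x side of the caddy's aluminium column, 116 mm above the caddy's underside. The column stands in the middle of the partition: 28 mm in diameter (33 mm top ring, 48 mm foot), 130 mm high; the telescoping handle pulls straight up out of it
- handle_grip (a point): centre of the handle's black grip bar, on the column's axis, 153 mm above the caddy's underside when the handle is pushed home. The bar lies level along the caddy's own x: 110 mm long, 24 mm wide (caddy's y), 22 mm tall, on an 18 mm aluminium tube
- handle (a joint): how far the handle is drawn up (m): 0 pushed home, 0.098 at its end stop. It slides stiffly (about 7 N to draw it up) and stays where it is left. The lock button comes free at 0.094, just short of the stop: draw it right up to the stop
- lock (a joint): how far the spring lock button (steel, 10 mm) has come out (m): 0 while it is pressed in and hidden inside the column, 0.006 when it has clicked out through the lock hole; it then keeps the handle from going down again
- box: rattan box, firm on the shelf (it does not move), 150 mm (own x) x 300 mm (own y), 75 mm high, open on top, walls and floor 6 mm thick. Origin at the centre of its underside, z up. The lid is hinged on the upper edge of its own +x side, the side away from the middle of the shelf. Its inside floor has room for three massagers side by side
- lid (a joint): angle of the box's lid (rad): 0 shut, 1.72 at the start (standing open, leaning back outwards on its stop). The hinge is loose: once pushed inwards to less than about 1.5 the lid falls shut by itself
- lid_hinge (a point): middle of the lid's hinge, on the top of the box's own +x wall, 75 mm up; the hinge line runs along the box's own y
- lid_edge (a point): middle of the lid's free edge, 150 mm from the hinge. The lid is a rattan panel 300 mm along the hinge and 8 mm thick, 0.18 kg; a small wooden knob stands 35 mm out from its outer face (the top when shut), in the middle of its width and 30 mm from the free edge
- bottle0: amber glass oil bottle with black cap, standing on the shelf, about 0.26 kg: straight body 56 mm in diameter from its foot to 86 mm up, shoulder, then a cap 33 mm in diameter from 102 to 132 mm (top). Origin at the centre of its foot, z up along the bottle. Two or three are present (None: absent)
- bottle1: amber glass oil bottle with black cap, standing on the shelf, about 0.26 kg: straight body 56 mm in diameter from its foot to 86 mm up, shoulder, then a cap 33 mm in diameter from 102 to 132 mm (top). Origin at the centre of its foot, z up along the bottle. Two or three are present (None: absent)
- bottle2: amber glass oil bottle with black cap, standing on the shelf, about 0.26 kg: straight body 56 mm in diameter from its foot to 86 mm up, shoulder, then a cap 33 mm in diameter from 102 to 132 mm (top). Origin at the centre of its foot, z up along the bottle. Two or three are present (None: absent)
- massager0: wooden four-ball hand massager standing on its ball feet, about 0.13 kg: pale beech body 90 mm long (own x), 56 mm wide (own y), from 17 to 41 mm above the shelf, low crown to 46 mm; under its corners four 22 mm balls, centred 33 mm (own x) and 20 mm (own y) from the middle. Origin at shelf level under its centre, z up. Two or three are present (None: absent)
- massager1: wooden four-ball hand massager standing on its ball feet, about 0.13 kg: pale beech body 90 mm long (own x), 56 mm wide (own y), from 17 to 41 mm above the shelf, low crown to 46 mm; under its corners four 22 mm balls, centred 33 mm (own x) and 20 mm (own y) from the middle. Origin at shelf level under its centre, z up. Two or three are present (None: absent)
- massager2: wooden four-ball hand massager standing on its ball feet, about 0.13 kg: pale beech body 90 mm long (own x), 56 mm wide (own y), from 17 to 41 mm above the shelf, low crown to 46 mm; under its corners four 22 mm balls, centred 33 mm (own x) and 20 mm (own y) from the middle. Origin at shelf level under its centre, z up. Two or three are present (None: absent)
- tumbler: stainless steel tumbler with a black twist cap, upright at the back, 68 mm in diameter, 149 mm high; to be left alone. Origin at the centre of its foot
- tea_light: small brass tea light holder, 62 mm across, 28 mm high; to be left alone. Origin at the centre of its foot
- incense_holder: white ceramic incense holder, a dish 84 mm across and 20 mm high with a nub in the middle 27 mm high; to be left alone. Origin at the centre of its foot
Things that resemble listed ones, but are neither listed nor needed, are in the scene too. What is shaped like the bottle1 but purple is not meant. What is shaped like the bottle0 but turquoise is not meant.

How it is judged (in metres and radians):
At the end, for the whole second after the job is handed in: Each bottle stands in the caddy (foot within its walls, on its floor, tilt under 0.2 rad), each massager lies in the rattan box, all at rest; lid shut (under 0.05 rad); handle up by over 91 mm, its lock button out by over 4 mm; tumbler, incense holder and tea light moved under 60 mm (x of bottle0 in the frame of caddy between -0.135 and 0.135 m and y of bottle0 in the frame of caddy between -0.125 and 0.125 m and z of bottle0 in the frame of caddy between -0.01 and 0.02 m and angle between each of bottle0, bottle1, bottle2's own z axis and vertical below 0.2 rad and linear speed of each of bottle0, bottle1, bottle2, massager0, massager1, massager2 below 0.03 m/s and x of bottle1 in the frame of caddy between -0.135 and 0.135 m and y of bottle1 in the frame of caddy between -0.125 and 0.125 m and z of bottle1 in the frame of caddy between -0.01 and 0.02 m and x of bottle2 in the frame of caddy between -0.135 and 0.135 m and y of bottle2 in the frame of caddy between -0.125 and 0.125 m and z of bottle2 in the frame of caddy between -0.01 and 0.02 m and x of massager0 in the frame of box between -0.08 and 0.08 m and y of massager0 in the frame of box between -0.155 and 0.155 m and z of massager0 in the frame of box between -0.01 and 0.07 m and x of massager1 in the frame of box between -0.08 and 0.08 m and y of massager1 in the frame of box between -0.155 and 0.155 m and z of massager1 in the frame of box between -0.01 and 0.07 m and x of massager2 in the frame of box between -0.08 and 0.08 m and y of massager2 in the frame of box between -0.155 and 0.155 m and z of massager2 in the frame of box between -0.01 and 0.07 m and distance of each of tumbler, incense_holder, tea_light from where it was at the start of the episode below 0.06 m and value of joint lid below 0.05 rad and value of joint lock above 0.004 m and value of joint handle above 0.091 m); the robot touches nothing.
It fails at once if a bottle is dropped into the caddy: less than 50 mm above its floor it moves faster than 0.7 m/s ((x of bottle0 in the frame of caddy between -0.135 and 0.135 m and y of bottle0 in the frame of caddy between -0.125 and 0.125 m and z of bottle0 in the frame of caddy between -0.02 and 0.05 m and linear speed of bottle0 above 0.7 m/s) or (x of bottle1 in the frame of caddy between -0.135 and 0.135 m and y of bottle1 in the frame of caddy between -0.125 and 0.125 m and z of bottle1 in the frame of caddy between -0.02 and 0.05 m and linear speed of bottle1 above 0.7 m/s) or (x of bottle2 in the frame of caddy between -0.135 and 0.135 m and y of bottle2 in the frame of caddy between -0.125 and 0.125 m and z of bottle2 in the frame of caddy between -0.02 and 0.05 m and linear speed of bottle2 above 0.7 m/s)).
It fails at once if the tumbler, the incense holder or the tea light is moved by more than 60 mm (distance of any of tumbler, incense_holder, tea_light from where it was at the start of the episode above 0.06 m).
It fails at once if the tumbler is knocked over (angle between tumbler's own z axis and vertical above 0.6 rad).
Of bottle0, bottle1, bottle2, massager0, massager1, massager2 only 5 to 6 are there at a start; the rules pass over those that are not, and their reading is None.
At some moment in a run one of massager0, massager1, massager2 may be knocked a few centimetres aside while the robot is not near it.
It also fails if it takes over 210 s, if anything falls off the work surface, if the arm or the gripper's body presses on something with over 40 N, if the wrist force passes 120 N, or if a joint passes its speed limit or range.

## Working session

There is one attempt and no reset: what is moved stays moved. The work goes in short steps, each a Python script; the robot and the scene stay as the last script left them, time stands still between calls to the robot, and variables do not carry over. Pictures are saved under pics/ and viewed, about 12 in all and at most 16, crops included, and the job is handed in when it is done.

```bash
ls; mkdir -p pics; python3 - <<'E'
from plant import bot
import cv2
for n in ("scene","top"):
    im=bot.camera(n); cv2.imwrite(f"pics/{n}0.png",im[:,:,::-1])
    c=bot.get_calibration(n); print(n,c)
s=bot.read_state(); print(s)
E
```

```text
pics
scene {'fx': 497.6518618310999, 'fy': 497.6518618310999, 'cx': 260.159196788599, 'cy': 193.959709415656, 'distortion': array([-0.15574964,  0.        ,  0.        ,  0.        ,  0.        ]), 'view': array([[-7.83446954e-01,  6.21353555e-01,  1.14293228e-02,
         4.56629357e+02],
       [-3.76380686e-01, -4.89041664e-01,  7.86877265e-01,
         1.12438395e+02],
       [ 4.94518401e-01,  6.12174820e-01,  6.17003680e-01,
        -1.82405642e+03],
       [ 0.00000000e+00,  0.00000000e+00,  0.00000000e+00,
         1.00000000e+00]])}
top {'fx': 420.83029009930164, 'fy': 420.83029009930164, 'cx': 259.47165156194956, 'cy': 198.36611259535692, 'distortion': array([0.04588078, 0.        , 0.        , 0.        , 0.        ]), 'view': array([[-1.02528234e-02, -9.99573641e-01, -2.73388930e-02,
         3.61699454e+00],
       [ 9.95317553e-01, -1.28294556e-02,  9.58038287e-02,
        -5.53677539e+02],
       [-9.61137251e-02, -2.62286203e-02,  9.95024729e-01,
        -1.09227167e+03],
       [ 0.00000000e+00,  0.00000000e+00,  0.00000000e+00,
         1.00000000e+00]])}
{'t': 0.1, 'joint_pos': array([-9.46884446e-01,  3.59322434e-01,  1.11632418e-02, -2.68880152e-04,
       -1.22410517e+00, -2.88092824e-01]), 'qvel': array([-0.00177075, -0.00259227,  0.0014167 ,  0.0013534 ,  0.00084281,
       -0.00055605]), 'tau': array([-2.25878888e-03, -5.84162378e+01,  2.93750328e+01,  7.01553136e+00,
        1.01566533e-02, -4.22808864e-05]), 'tcp_pos': array([ 222.24457119, -636.87629362,  203.72446643]), 'eef_rot': array([-1.67076467e-01,  9.85943659e-01,  7.14681367e-04, -2.09742728e-04]), 'contact_force': array([0.41667698, 0.46220438, 1.29496606]), 'moment': array([-0.00794573,  0.02087557, -0.00450894]), 'width': 87.62411261533164}
```

View pics/scene0.png

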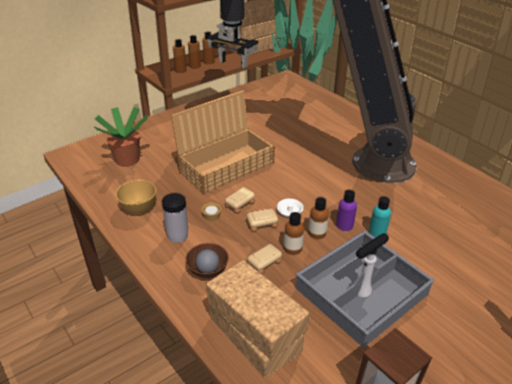

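View pics/top0.png

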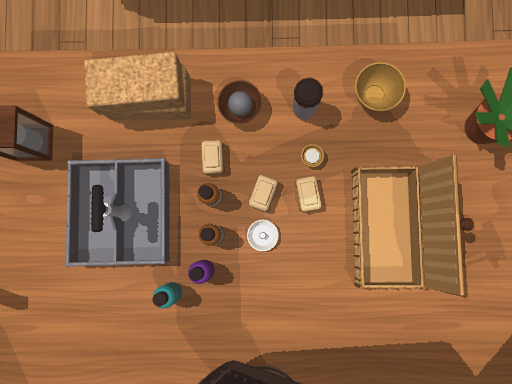

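The top view shows three massagers at (212,157), (263,193) and (309,194), and two amber bottles at (208,194) and (211,235).
- **Bottle look-alikes:** purple (201,271), turquoise (166,295), and the brown bottles on the far rack at scene (180–208,50), which are off the table.
- **Massager look-alikes:** the cork block (135,82) and the box floor (388,225).
- **Leave alone:** tumbler (308,92), tea light (312,156), incense holder (263,236).

The caddy is on the left with its partition running along world x. The box is on the right with its lid on the -y side.

```bash
cat > h.py <<'E'
from plant import bot
import cv2, numpy as np
from scipy.spatial.transform import Rotation as R
def pic(n,save=None):
    im=bot.camera(n)
    if save: cv2.imwrite(f"pics/{save}.png",im[:,:,::-1])
    return im
def px2w(n,uv,z):
    c=bot.get_calibration(n); K=np.array([[c["fx"],0,c["cx"]],[0,c["fy"],c["cy"]],[0,0,1.]])
    p=cv2.undistortPoints(np.float64(uv).reshape(-1,1,2),K,c["distortion"]).reshape(-1,2)
    d=np.c_[p[:,0],-p[:,1],-np.ones(len(p))]
    V=c["view"]; Rt=V[:3,:3].T; o=-Rt@V[:3,3]; d=d@V[:3,:3]
    return o+d*((z-o[2])/d[:,2])[:,None]
def massagers(im,name="top"):
    hsv=cv2.cvtColor(im,cv2.COLOR_RGB2HSV)
    m=cv2.inRange(hsv,(8,40,185),(32,140,255))
    m=cv2.morphologyEx(m,cv2.MORPH_OPEN,np.ones((3,3)))
    out=[]
    for c in cv2.findContours(m,0,2)[0]:
        a=cv2.contourArea(c)
        if 300<a<1300:
            w=px2w(name,c.reshape(-1,2)+0.0,41)[:,:2].astype(np.float32)
            r=cv2.minAreaRect(w); b=cv2.boxPoints(r); e1,e2=b[1]-b[0],b[2]-b[1]
            L=e1 if np.hypot(*e1)>np.hypot(*e2) else e2
            out.append((np.array(r[0]),np.arctan2(L[1],L[0]),sorted(r[1]),cv2.boundingRect(c)))
    return out
def caps(im):
    m=(im.max(2)<45).astype(np.uint8)*255
    out=[]
    for c in cv2.findContours(m,0,1)[0]:
        if 60<cv2.contourArea(c)<900:
            (u,v),r=cv2.minEnclosingCircle(c); out.append((u,v,r,px2w("top",[u,v],130)[0,:2]))
    return out
def down(yaw):  # tool z down, jaw axis (tool y) at angle yaw (mod pi)
    y=np.array([np.cos(yaw),np.sin(yaw),0]); z=np.array([0,0,-1.]); x=np.cross(y,z)
    return R.from_matrix(np.c_[x,y,z]).as_quat()
def best(p,yaw,lim=2.9):
    c=[]
    for k in (-1,0,1):
        q=down(yaw+k*np.pi); j=bot.solve_ik(list(p),q)
        if j is not None: c.append((abs(j[5]-0),list(q)))
    return min(c,key=lambda t:t[0])[1] if c else None
E
python3 - <<'E'
from h import *
np.set_printoptions(precision=1,suppress=True)
im=pic("top")
for c,a,s,b in massagers(im): print("mass",c,round(np.degrees(a),1),s,b)
for u,v,r,w in caps(im): print("cap",round(u),round(v),round(r,1),w)
print("caddy",px2w("top",[[69,160],[165,160],[165,265],[68,265]],60))
print("box",px2w("top",[[354,168],[418,168],[423,288],[357,287]],75))
print("lid top",px2w("top",[[456,157],[465,293]],223))
crop=cv2.resize(im[130:310,50:340],None,fx=2.6,fy=2.6,interpolation=cv2.INTER_CUBIC)
cv2.imwrite("pics/crop1.png",crop[:,:,::-1])
E
```

```text
mass [ 564.  -130.7] 10.1 [51.600341796875, 85.5462646484375] (297, 177, 24, 34)
mass [568.6  -9.4] -20.4 [49.12409591674805, 84.56552124023438] (249, 176, 27, 34)
mass [666.5 125.3] 2.1 [47.16753005981445, 83.8088607788086] (202, 141, 19, 32)
cap 240 383 24.0 [118.1  43.6]
cap 96 208 23.1 [525.4 388.6]
caddy [[657.4 492.5  60. ]
 [654.3 242.1  60. ]
 [383.1 238.8  60. ]
 [386.3 485.6  60. ]]
box [[ 623.4 -244.9   75. ]
 [ 620.7 -404.1   75. ]
 [ 323.7 -401.8   75. ]
 [ 326.3 -242.4   75. ]]
lid top [[ 619.  -433.6  223. ]
 [ 330.5 -435.5  223. ]]
```

View pics/crop1.png

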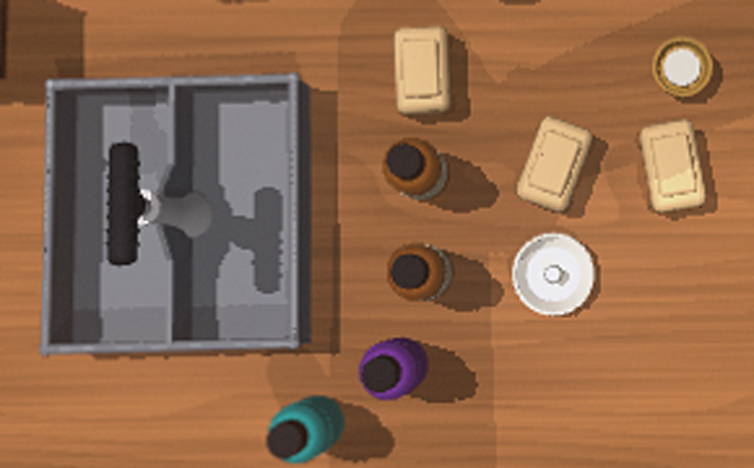

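The crop confirms the two amber bottles with black caps at crop (406,160) and (409,270), i.e. top px (206,191.5) and (207,234). The purple and turquoise bottles are clearly separate, and there are three pale massagers. I'll start with the bottles.

```bash
cat >> h.py <<'E'
def goto(p,yaw,v=None):
    q=best(p,yaw); 
    if q is None: raise RuntimeError(("noik",p))
    bot.move_ptp(list(p),q)
def st(tag):
    s=bot.read_state(); print(tag,"t%.1f"%s["t"],"w%.1f"%s["width"],"F",s["contact_force"].round(1),"tcp",s["tcp_pos"].round(1))
    return s
def bottle(src,dst):
    x,y=src; X,Y=dst; j=0.0
    goto([x,y,175],j); bot.move_gripper(60,20)
    bot.line_to([x,y,97],120); bot.move_gripper(15,25); s=st("grip")
    if s["width"]<25: raise SystemExit("missed")
    bot.line_to([x,y,250],150)
    goto([X,Y,250],j); st("over")
    bot.line_to([X,Y,112],150); bot.line_to([X,Y,103],25); bot.pause(.2); st("low")
    return X,Y
def release(X,Y):
    bot.line_to([X,Y,101.5],10); st("down"); bot.move_gripper(55); bot.pause(.2)
    bot.line_to([X,Y,250],200)
E
python3 - <<'E'
from h import *
np.set_printoptions(precision=1,suppress=True)
B=px2w("top",[[206.2,191.5],[207.3,233.8]],132)[:,:2]; print(B)
for x in (443,600):
  for y in (298,): 
    for z in (250,102): print(x,y,z,best([x,y,z],0.) is not None)
bot.move_gripper(60,20)
goto([*B[1],200],0.)
im=pic("scene","s1")[180:300,200:460]
bot.line_to([*B[1],140],120)
im2=pic("scene")[180:300,200:460]
cv2.imwrite("pics/s1c.png",cv2.resize(np.hstack([im,im2]),None,fx=1.5,fy=2)[:,:,::-1] if 0 else cv2.resize(np.vstack([im,im2]),None,fx=2.4,fy=2.4)[:,:,::-1])
st("x")
E
```

```text
[[561.8 123.1]
 [459.9 120.2]]
443 298 250 True
443 298 102 True
600 298 250 True
600 298 102 True
x t4.4 w59.6 F [-0.1  1.3 -0.2] tcp [460.6 120.4 140.8]
```

View pics/s1c.png

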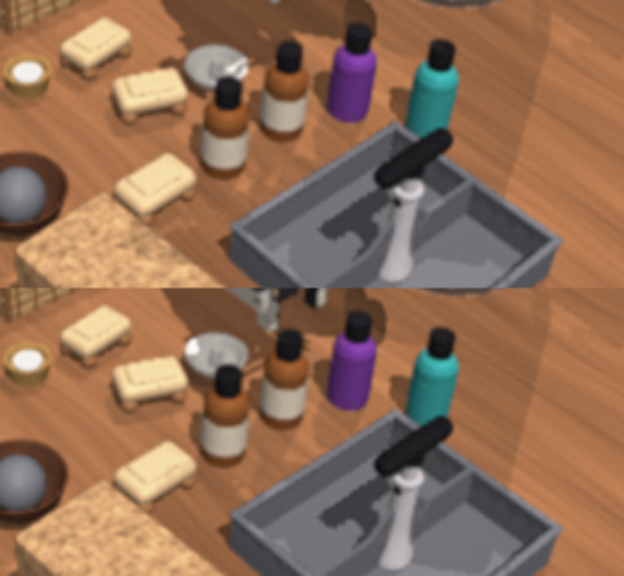

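The jaws straddle the near amber bottle's cap at crop (289,340). I'll check the position against the scene view, then grip.

```bash
python3 - <<'E'
from h import *
np.set_printoptions(precision=1,suppress=True)
B=px2w("top",[[206.2,191.5],[207.3,233.8]],132)[:,:2]
S=px2w("scene",[[200+229/2.4,180+84/2.4],[200+289/2.4,180+47/2.4]],132)[:,:2]; print(B,S)
if np.abs(B-S).max()<12:
    B=(2*B+S)/3
    r=bottle(B[1],(445,298)); 
    im=pic("scene")[180:380,280:480]
    cv2.imwrite("pics/s2.png",cv2.resize(im,None,fx=2.5,fy=2.5)[:,:,::-1])
E
```

```text
[[561.8 123.1]
 [459.9 120.2]] [[562.1 129.6]
 [458.8 122.6]]
grip t6.3 w32.2 F [ 0.7 -0.2  2.1] tcp [459.8 121.1  97.3]
over t8.2 w32.1 F [ 0.2 -0.5 -2.8] tcp [444.5 298.4 249. ]
low t9.9 w32.3 F [ 1.2  0.  -2.7] tcp [445.1 298.1 103.1]
```

View pics/s2.png

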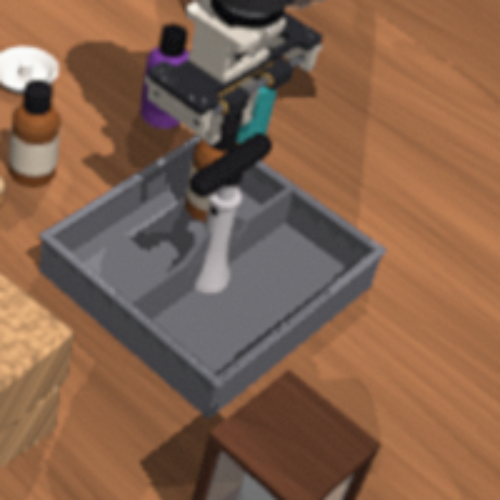

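The bottle hangs in the caddy's near bin, behind the handle at crop (205,180). I'll release it and do the second one.

```bash
cat >> h.py <<'E'
def massager(src,a,X,Y=-323):
    x,y=src; j=a+np.pi/2
    bot.move_gripper(80,25); goto([x,y,120],j); bot.line_to([x,y,18],120)
    bot.move_gripper(40,25); s=st("grip")
    if s["width"]<48: bot.move_gripper(80); bot.line_to([x,y,150]); raise SystemExit("missed")
    bot.line_to([x,y,190],180)
    goto([X,Y,190],0.0); bot.line_to([X,Y,40],150); bot.line_to([X,Y,27],30); st("low")
    bot.move_gripper(72); bot.line_to([X,Y,190],180)
E
python3 - <<'E'
from h import *
release(445,298)
bottle((562,125),(597,298)); release(597,298)
goto([473,-323,190],0.)
im=pic("top","t2")
for c,a,s,b in massagers(im): print("mass",c.round(1),round(np.degrees(a),1),s,b)
for X in (383,473,563): print(X,best([X,-323,27],0.) is not None)
E
```

```text
down t10.3 w32.4 F [ 0.3  0.9 -3.6] tcp [445.  298.  101.4]
grip t14.7 w32.0 F [-0.8  0.8  1. ] tcp [562.3 125.1  97.3]
over t16.6 w32.6 F [-0.1  0.  -2.4] tcp [596.6 298.5 248.6]
low t18.3 w32.5 F [-0.5 -0.9 -3.2] tcp [597.1 298.1 103.1]
down t18.6 w31.9 F [ 0.4 -0.  -3.7] tcp [597.  298.  101.4]
mass [567.4 -11.3] -20.1 [54.21169662475586, 87.55183410644531] (249, 175, 28, 36)
mass [667.6 124.2] 2.8 [51.17796325683594, 87.39622497558594] (201, 140, 21, 33)
mass [1061.3  357.2] 0.6 [62.707645416259766, 82.00189208984375] (114, 0, 24, 30)
mass [1033.7  429.1] -0.6 [68.47514343261719, 137.48394775390625] (87, 0, 26, 50)
mass [1062.3  493.2] -0.5 [51.36708450317383, 81.5461196899414] (66, 0, 20, 30)
mass [1034.4  641.1] 1.4 [51.17048263549805, 140.33193969726562] (11, 0, 20, 51)
383 True
473 True
563 True
```

View pics/t2.png

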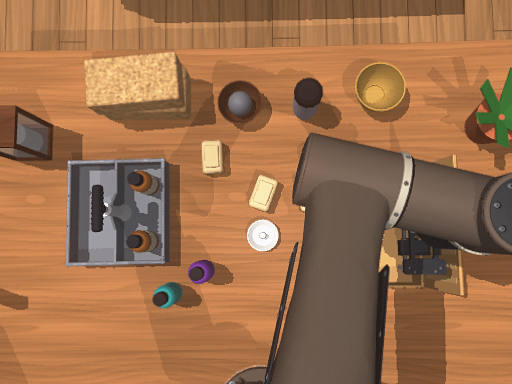

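Both bottles stand upright in the caddy, with caps at (135,180) and (133,241). The arm hides the right-hand massager. I'll take the left massager at (212,157) first, measuring again just before each grasp.

```bash
python3 - <<'E'
from h import *
goto([660,124,200],np.pi/2)
def look():
    im=pic("top"); L=[m for m in massagers(im) if 350<m[0][0]<800 and -220<m[0][1]<220 and 44<m[2][0]<62]
    for m in L: print(m[0].round(1),round(np.degrees(m[1]),1),m[2])
    return L
look()
massager((667,124.5),np.radians(2.5),563)
goto([450,150,300],0.)
look(); im=pic("top","t3")
E
```

```text
[563.2  -4.8] -14.7 [47.7935905456543, 67.8519058227539]
[653.7 123.2] -0.1 [50.63351821899414, 59.49930953979492]
grip t27.4 w40.4 F [-0.2 -0.9  4.5] tcp [667.9 124.5  19.2]missed
```

```bash
cat >> h.py <<'E'
def look(im=None):
    im=pic("top") if im is None else im; L=[m for m in massagers(im) if 350<m[0][0]<800 and -220<m[0][1]<220]
    for m in L: print(m[0].round(1),round(np.degrees(m[1]),1),m[2])
    return L
E
python3 - <<'E'
from h import *
goto([450,150,300],0.)
look(pic("top","t3"))
E
```

```text
[ 564.1 -130.8] 8.8 [53.575382232666016, 86.45039367675781]
[567.5 -10.8] -22.0 [52.48199462890625, 87.39875030517578]
[667.6 124.4] 3.0 [51.848777770996094, 87.63517761230469]
```

View pics/t3.png

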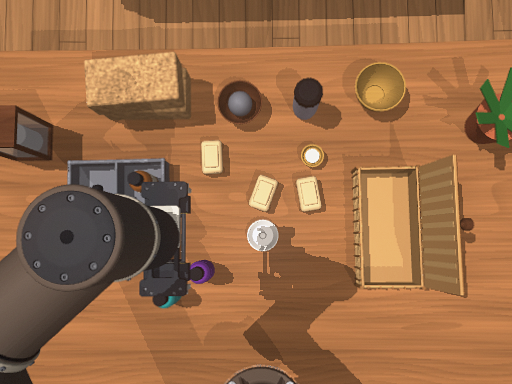

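The massager at (211,157) has not moved and is still on its feet. I probably gripped too high, so I'll go lower (grasp point at mid-body) and take a picture.

```bash
python3 - <<'E'
from h import *
print(px2w("scene",[[264,257]],43))
bot.move_gripper(80,25)
goto([667.3,124.5,120],np.radians(92.7)); st("hi"); bot.line_to([667.3,124.5,10],120); st("down")
a=pic("scene")[170:320,180:340]
bot.move_gripper(40,30); st("closed"); bot.pause(.3); st("closed")
b=pic("scene")[170:320,180:340]
cv2.imwrite("pics/g.png",cv2.resize(np.hstack([a,b]),None,fx=2.4,fy=2.4)[:,:,::-1])
E
```

```text
[[677.56571929 135.81355703  43.        ]]
hi t32.9 w79.6 F [-0.   0.1  0.5] tcp [667.4 124.7 120.5]
down t34.0 w80.4 F [0.9 0.3 0.5] tcp [667.9 124.7  10.9]
closed t34.5 w55.6 F [-0.7  0.5  1.8] tcp [667.4 124.5  10.2]
closed t34.8 w55.6 F [-1.1 -0.1  3.3] tcp [667.5 124.6  10.2]
```

View pics/g.png

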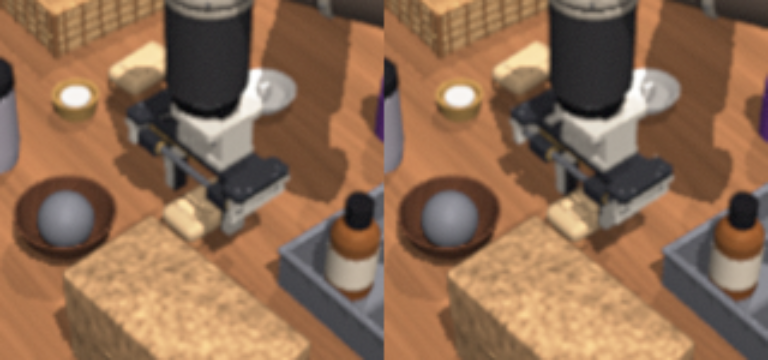

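Gripped at 55.6 mm, with the massager held between the pads. I'll use this height from now on.

```bash
sed -i 's/bot.line_to(\[x,y,18\],120)/bot.line_to([x,y,10],120)/; s/bot.line_to(\[X,Y,27\],30)/bot.line_to([X,Y,18.5],30)/; s/bot.move_gripper(72); bot/bot.move_gripper(70); bot/' h.py
cat >> h.py <<'E'
def place(x,y,X,Y=-323):
    bot.line_to([x,y,190],180); st("lift")
    goto([X,Y,190],0.0); bot.line_to([X,Y,40],150); bot.line_to([X,Y,18.5],30); st("low")
    bot.move_gripper(70); bot.line_to([X,Y,190],180)
E
python3 - <<'E'
from h import *
place(667.5,124.5,563)
goto([473,150,200],np.pi/2)
L=look(pic("top","t4"))
E
```

```text
lift t36.0 w55.4 F [ 0.2 -0.  -1.2] tcp [666.7 124.3 188.5]
low t39.7 w55.7 F [-0.4 -0.6 -0.8] tcp [ 563.1 -323.    18.6]
[ 564.1 -130.1] 10.3 [53.667640686035156, 86.12944030761719]
[567.4 -11.2] -21.3 [52.46419906616211, 87.14169311523438]
```

View pics/t4.png

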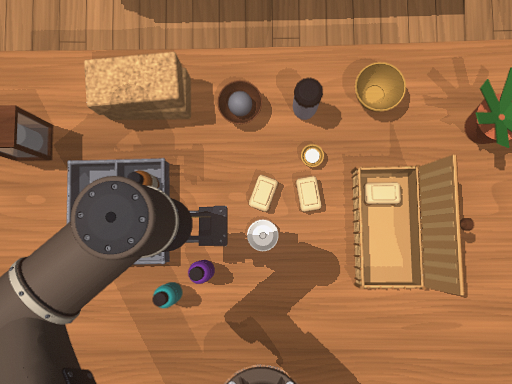

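Massager one lies in the box at (383,194). The other two are unmoved, so the middle one is next, then the right one.

```bash
python3 - <<'E'
from h import *
massager((567.4,-11),np.radians(-21.3),473)
goto([473,150,200],np.pi/2)
L=[m for m in look() if 44<m[2][0]<62 and 78<m[2][1]<95]
assert len(L)==1
massager(L[0][0],L[0][1],383)
goto([473,150,200],np.pi/2)
look(pic("top","t5"))
st("end")
E
```

```text
grip t46.0 w56.1 F [-0.9  0.6  2.3] tcp [567.5 -11.   10.3]
low t50.5 w55.8 F [-0.7  0.  -1.2] tcp [ 473.1 -323.1   18.6]
[ 564.3 -130.8] 8.8 [53.575382232666016, 85.99360656738281]
grip t58.0 w55.7 F [-0.4 -0.5  2.9] tcp [ 564.6 -130.8   10.4]
low t62.7 w55.6 F [ 0.4 -0.8 -1.2] tcp [ 383.1 -323.    18.5]
end t66.2 w70.1 F [-0.2 -0.  -0.4] tcp [473.2 149.2 199.9]
```

View pics/t5.png

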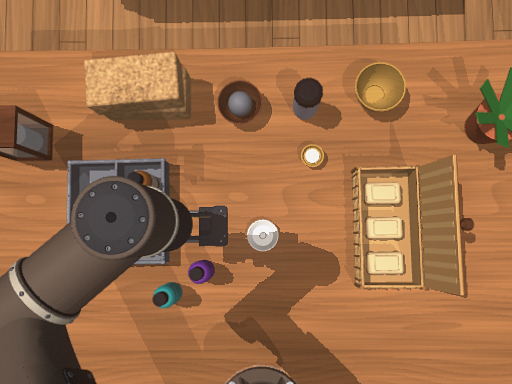

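All three massagers are in the box at (383,194), (385,228) and (386,263). Next is the lid, pushed from behind, clear of the knob at (467,224).

```bash
python3 - <<'E'
from h import *
bot.move_gripper(0)
goto([540,-300,330],0.); goto([540,-490,320],0.)
bot.line_to([540,-490,197],150); st("behind")
bot.line_to([540,-350,197],100); st("pushed")
bot.line_to([540,-330,300],200); bot.pause(1)
goto([525,100,300],np.pi/2); goto([525,340,300],np.pi/2)
bot.move_gripper(60)
pic("top","t6"); im=pic("scene","s6")
E
```

```text
behind t70.9 w0.6 F [ 1.1 -0.1  0.4] tcp [ 540.7 -490.2  198.5]
pushed t72.4 w0.6 F [ 0.5 -0.7  0.2] tcp [ 539.9 -350.5  196.8]
```

View pics/s6.png

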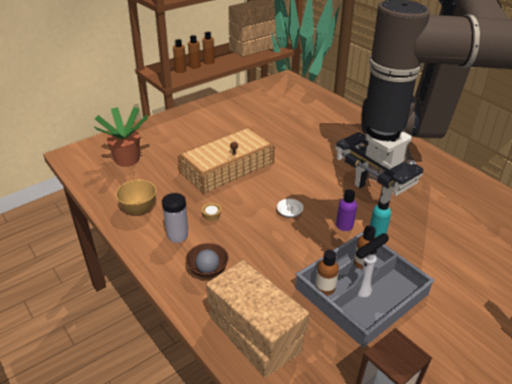

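The lid is shut (scene (227,160)) and the bottles are upright in the caddy. The handle is next.

```bash
python3 - <<'E'
from h import *
h=px2w("top",[[97.3,208.5]],164)[0]; print(h.round(1), px2w("scene",[[373,245]],160)[0].round(1))
x,y=h[0],h[1]
assert abs(x-520)<12 and abs(y-365)<12
y=(y+364)/2; x=520
goto([x,y,220],np.pi/2+.012); bot.line_to([x,y,140],80); st("down")
bot.move_gripper(10,55); s=st("grip"); x,y=s["tcp_pos"][:2]
if s["width"]<20: raise SystemExit("no grip")
bot.line_to([x,y,225],50); st("85")
for z in range(229,246,2):
    bot.line_to([x,y,z],20); f=st(z)["contact_force"]
    if f[2]<-28: break
bot.pause(.3); st("p")
pic("scene","s7"); 
im=cv2.imread("pics/s7.png")[130:330,280:480]; cv2.imwrite("pics/s7c.png",cv2.resize(im,None,fx=2.5,fy=2.5))
E
```

```text
[521.5 372.5 164. ] [506.7 362.7 160. ]
down t79.4 w59.8 F [1.1 0.2 0.3] tcp [520.3 368.5 140.6]
grip t80.1 w23.2 F [-1.2  5.1 -1.5] tcp [520.  370.1 140. ]
85 t81.9 w23.6 F [ 18.2   7.3 -43.2] tcp [519.6 369.9 218. ]
229 t82.3 w23.3 F [ 26.3  10.9 -61.9] tcp [519.3 369.8 218.3]
p t82.6 w23.6 F [ 26.9  10.3 -60.9] tcp [519.3 369.8 218.3]
```

View pics/s7c.png

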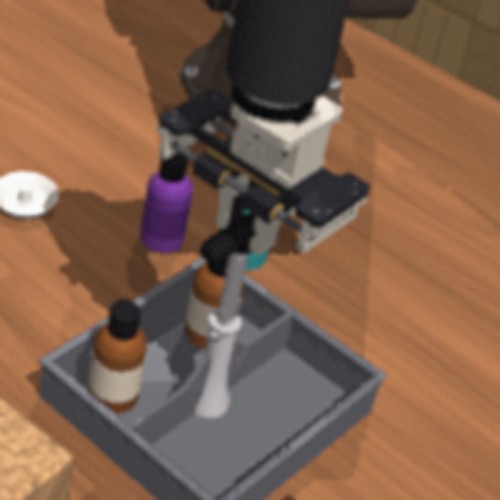

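The rise stalled at 78 mm with high force. The bar's parallax (y 372 against the column at about 365) and the tube length in the picture both suggest the handle began about 20 mm drawn and is now at its stop. I'll relax, release and check.

```bash
python3 - <<'E'
from h import *
bot.line_to([519.5,370,219],30); bot.pause(.3); st("relaxed")
bot.move_gripper(60); st("open"); bot.line_to([519.5,370,330],100)
goto([500,-100,330],np.pi/2)
s=pic("scene","s8"); t=pic("top","t8")
a=cv2.resize(s[185:325,300:430],(520,560),interpolation=cv2.INTER_CUBIC)
b=cv2.resize(s[215:265,350:385],(280,400),interpolation=cv2.INTER_CUBIC)
c=np.zeros((560,800,3),np.uint8); c[:,:520]=a; c[:400,520:]=b
cv2.imwrite("pics/s8c.png",c[:,:,::-1])
E
```

```text
relaxed t83.4 w23.8 F [  8.7   4.4 -15.4] tcp [519.7 370.  217.9]
open t84.2 w59.9 F [ 0.   0.4 -0.2] tcp [519.5 370.  219. ]
```

View pics/s8c.png

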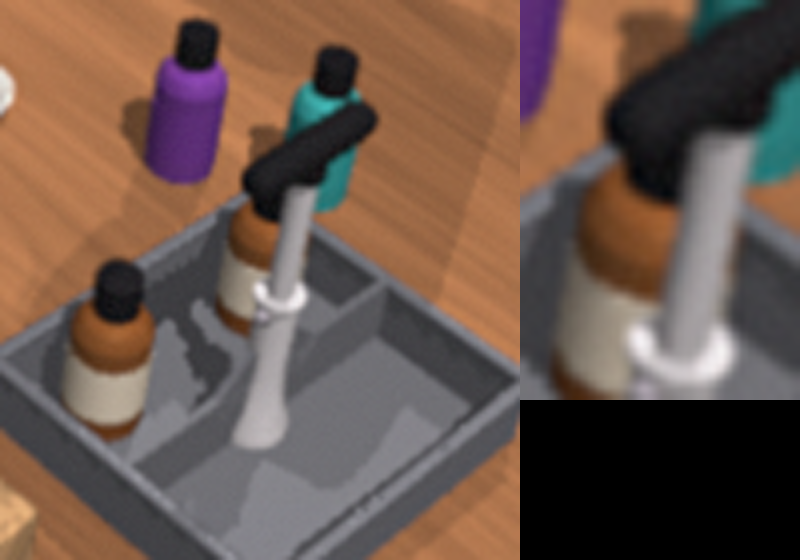

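The handle is well up and there is a light bump on the column at crop (258,315), where the dark hole was. I'll triangulate the grip bar's height and enlarge the lock area, before and after.

```bash
python3 - <<'E'
from h import *
t=cv2.imread("pics/t8.png")
def tri(uvT,uvS):
    # height where the two rays come closest
    zs=np.arange(100,300,.5); d=[np.linalg.norm((px2w("top",[uvT],z)-px2w("scene",[uvS],z))[0,:2]) for z in zs]
    i=int(np.argmin(d)); return zs[i],d[i],px2w("top",[uvT],zs[i])[0].round(1)
m=(t.max(2)<50).astype(np.uint8)*255
for c in cv2.findContours(m,0,1)[0]:
    if cv2.contourArea(c)>120:
        r=cv2.minAreaRect(c)
        if r[0][0]<170 and 140<r[0][1]<280:
            print("blob",np.round(r[0],1),np.round(r[1],1)); 
            if max(r[1])>30: print(" now",tri(r[0],[377.5,223.8]))
print("start",tri([97.3,208.5],[373,245]))
s0=cv2.imread("pics/scene0.png")[240:275,350:385]; s8=cv2.imread("pics/s8.png")[240:275,350:385]
out=np.zeros((600,800,3),np.uint8)
out[:350,:350]=cv2.resize(s0,(350,350),interpolation=1); out[:350,400:750]=cv2.resize(s8,(350,350),interpolation=1)
out[360:,:]=0; tc=cv2.resize(t[130:310,50:340],(386,240)); out[360:,:386]=tc; out[360:,400:786]=cv2.resize(t[130:310,330:490],(386,240))
cv2.imwrite("pics/fin.png",out)
E
```

```text
start (np.float64(173.0), np.float64(2.8946536569246875), array([520.8, 368.8, 173. ]))
```

View pics/fin.png

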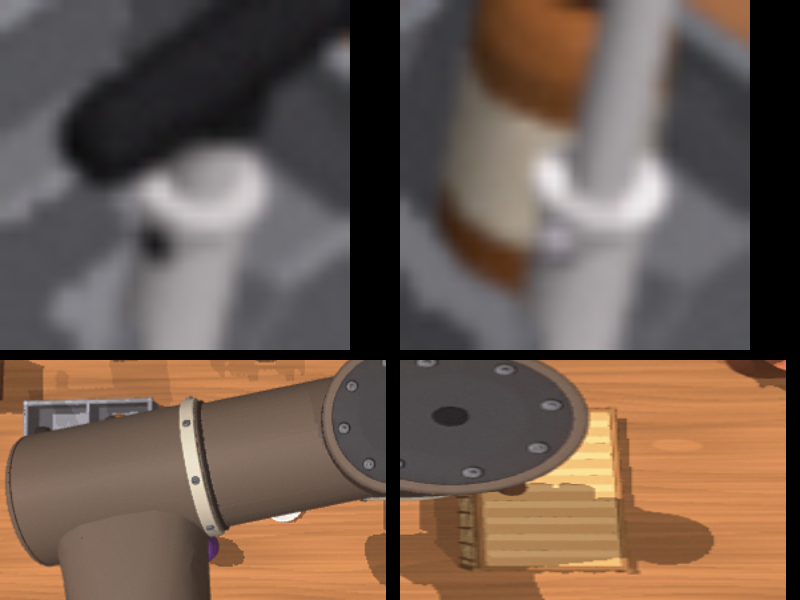

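Before, the lock hole was a dark spot (155,240). Now a bright steel button stands out there (555,238). The starting bar height triangulates to about 173 mm, so the handle did start about 20 mm drawn. Handing in.

```bash
python3 -c "
from h import *
bot.pause(.5); st('end'); bot.close_job()"
```

```text
end t87.8 w59.9 F [-0.3 -0.1  0.5] tcp [ 500. -100.  330.]
the job is handed in; nothing more can be done
```

The job is handed in at about 88 s, and the last pictures show every part of the task done.

- **Bottles:** both amber bottles stand upright in the caddy. Each was lowered slowly and let go just above the floor.
- **Massagers and box:** all three massagers were seen lying side by side in the box before I pushed the lid. The lid then fell and looks shut, but I did not measure its angle.
- **Handle:** it was drawn up until it hit its stop. A bright button now shows where the lock hole was dark before.
- **Left alone:** the arm did not go near the tumbler, incense holder or tea light, and none of them looked displaced in the pictures.

**What went wrong or disagreed:**
- **First massager grasp:** it missed because it was too high. It worked once the grasp was lowered to mid-body.
- **Handle stop:** the handle stopped after 78 mm of travel, not 98 mm, with about 60 N on the wrist (limit 120 N). Two views put the bar about 20 mm up at the start, which accounts for the difference.
- **Final handle height:** I could not measure it because the arm hid the bar from the top camera. That it is fully up rests on the stop and the visible button.

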